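# Pack the crocodile clips on the pads of their colour

## Task

Pack the four crocodile clips for dispatch: put each one, base down, into the carton whose foam pad has the clip's own colour, laid along the pad's length and wholly on the pad (jaws either way). Set them down, don't drop them, and leave the two test probes lying where they are.

Things in the scene. Friction and masses are not known exactly. Their poses are not given: they have to be found in the camera images.
- clip_red_mid (a point): Insulated crocodile clip, red, about 72 mm long, 20 mm wide and 26 mm high, 40 g, loose, lying on its flat base on a yellow mat (the mat's top is 2 mm above the table). This point is its centre, 13 mm above its base, in the middle of a flat-sided housing 32 mm long, 20 mm wide, 26 mm high, by which it is gripped across its width. x runs along the clip to its bare steel jaws (which end 36 mm from the point; the other end is also 36 mm away), y across its width, z up.
- clip_black_mid (a point): Insulated crocodile clip, black, about 72 mm long, 20 mm wide and 26 mm high, 40 g, loose, lying on its flat base on a yellow mat (the mat's top is 2 mm above the table). This point is its centre, 13 mm above its base, in the middle of a flat-sided housing 32 mm long, 20 mm wide, 26 mm high, by which it is gripped across its width. x runs along the clip to its bare steel jaws (which end 36 mm from the point; the other end is also 36 mm away), y across its width, z up.
- clip_blue_mid (a point): Insulated crocodile clip, blue, about 72 mm long, 20 mm wide and 26 mm high, 40 g, loose, lying on its flat base on a yellow mat (the mat's top is 2 mm above the table). This point is its centre, 13 mm above its base, in the middle of a flat-sided housing 32 mm long, 20 mm wide, 26 mm high, by which it is gripped across its width. x runs along the clip to its bare steel jaws (which end 36 mm from the point; the other end is also 36 mm away), y across its width, z up.
- clip_green_mid (a point): Insulated crocodile clip, green, about 72 mm long, 20 mm wide and 26 mm high, 40 g, loose, lying on its flat base on a yellow mat (the mat's top is 2 mm above the table). This point is its centre, 13 mm above its base, in the middle of a flat-sided housing 32 mm long, 20 mm wide, 26 mm high, by which it is gripped across its width. x runs along the clip to its bare steel jaws (which end 36 mm from the point; the other end is also 36 mm away), y across its width, z up.
- carton_red: Low open cardboard carton, fixed, outside 146 mm along its x, 166 mm along its y, 18 mm high, walls 3 mm, with a red foam pad glued in the middle of its floor. The pad is 96 mm along the carton's x, 48 mm along its y; its top is level, 7 mm above the origin. The origin is the centre of the carton's underside, on the table, right below the pad's centre; z up.
- carton_black: Low open cardboard carton, fixed, outside 146 mm along its x, 166 mm along its y, 18 mm high, walls 3 mm, with a black foam pad glued in the middle of its floor. The pad is 96 mm along the carton's x, 48 mm along its y; its top is level, 7 mm above the origin. The origin is the centre of the carton's underside, on the table, right below the pad's centre; z up.
- carton_blue: Low open cardboard carton, fixed, outside 146 mm along its x, 166 mm along its y, 18 mm high, walls 3 mm, with a blue foam pad glued in the middle of its floor. The pad is 96 mm along the carton's x, 48 mm along its y; its top is level, 7 mm above the origin. The origin is the centre of the carton's underside, on the table, right below the pad's centre; z up.
- carton_green: Low open cardboard carton, fixed, outside 146 mm along its x, 166 mm along its y, 18 mm high, walls 3 mm, with a green foam pad glued in the middle of its floor. The pad is 96 mm along the carton's x, 48 mm along its y; its top is level, 7 mm above the origin. The origin is the centre of the carton's underside, on the table, right below the pad's centre; z up.
- probe_red_mid (a point): Slender red test probe, loose, to be left where it is: handle 75 mm long and 14 mm wide and high with a 20 mm wide finger guard, then a thin bare steel needle; 110 mm long in all, lying on the mat. This point is the middle of its length, 7 mm above its underside; x points along the probe to the needle's tip, z up.
- probe_black_mid (a point): Slender black test probe, loose, to be left where it is: handle 75 mm long and 14 mm wide and high with a 20 mm wide finger guard, then a thin bare steel needle; 110 mm long in all, lying on the mat. This point is the middle of its length, 7 mm above its underside; x points along the probe to the needle's tip, z up.
Things that resemble listed ones, but are neither listed nor needed, are in the scene too. Several things look just like the part that bears clip_green_mid: the one meant starts farthest to the robot's right.

How it is judged:
At the end, for the whole second after the job is handed in: Every clip at rest, base down, on its own colour's pad: centre within 15 mm (along) and 14 mm (across) of the pad's centre and 16-24 mm above the carton's underside, length within 0.4 rad of the pad's, tilt under 0.15 rad; both probes within 20 mm of their starts (x of clip_red_mid in the frame of carton_red between -0.015 and 0.015 m and y of clip_red_mid in the frame of carton_red between -0.014 and 0.014 m and z of clip_red_mid in the frame of carton_red between 0.016 and 0.024 m and angle between the x axis of clip_red_mid and the x axis of carton_red, either way round below 0.4 rad and angle between each of clip_red_mid, clip_black_mid, clip_blue_mid, clip_green_mid's own z axis and vertical below 0.15 rad and linear speed of each of clip_red, clip_black, clip_blue, clip_green below 0.02 m/s and angular speed of each of clip_red, clip_black, clip_blue, clip_green below 0.3 rad/s and x of clip_black_mid in the frame of carton_black between -0.015 and 0.015 m and y of clip_black_mid in the frame of carton_black between -0.014 and 0.014 m and z of clip_black_mid in the frame of carton_black between 0.016 and 0.024 m and angle between the x axis of clip_black_mid and the x axis of carton_black, either way round below 0.4 rad and x of clip_blue_mid in the frame of carton_blue between -0.015 and 0.015 m and y of clip_blue_mid in the frame of carton_blue between -0.014 and 0.014 m and z of clip_blue_mid in the frame of carton_blue between 0.016 and 0.024 m and angle between the x axis of clip_blue_mid and the x axis of carton_blue, either way round below 0.4 rad and x of clip_green_mid in the frame of carton_green between -0.015 and 0.015 m and y of clip_green_mid in the frame of carton_green between -0.014 and 0.014 m and z of clip_green_mid in the frame of carton_green between 0.016 and 0.024 m and angle between the x axis of clip_green_mid and the x axis of carton_green, either way round below 0.4 rad and distance of each of probe_red_mid, probe_black_mid from where it was at the start of the episode below 0.02 m); the robot touches nothing.
It fails at once if a clip was dropped or thrown (faster than 0.9 m/s, a fall of about 4 cm, with no finger on it) ((linear speed of clip_red above 0.9 m/s and contact force between clip_red and the fingers below 0.05 N) or (linear speed of clip_black above 0.9 m/s and contact force between clip_black and the fingers below 0.05 N) or (linear speed of clip_blue above 0.9 m/s and contact force between clip_blue and the fingers below 0.05 N) or (linear speed of clip_green above 0.9 m/s and contact force between clip_green and the fingers below 0.05 N)).
It fails at once if a test probe was moved more than 20 mm (distance of any of probe_red_mid, probe_black_mid from where it was at the start of the episode above 0.02 m).
It also fails if it takes over 93 s, if anything falls off the work surface, if the arm or the gripper's body presses on something with over 40 N, if the wrist force passes 120 N, or if a joint passes its speed limit or range.

## Robot

A 6-joint arm with a two-finger parallel gripper is mounted at the origin on the work surface. World frame = base frame: x ahead of the robot, y to its left, z up, the work surface at z = 0. Lengths are in m, angles in rad, forces in N, time in s.
With the tool pointing down it reaches from about 0.35 to 0.775 m from the base axis. Payload 7.3 kg.
Tool frame: the origin (TCP) lies between the finger pads; the fingertips stand 8 mm ahead of it and the grasp point (between the pads) lies 11 mm behind it (robot.nose_length is the distance from the TCP to the fingertips, in m); z points along the fingers, y is the line along which they close (so a half turn about z gives the same grasp; the last joint's range is limited). The gripper opens to 92 mm and grips with 3 to 60 N. Pads are 19 mm wide; open, the fingers measure 130 mm over their backs; the gripper's body (75 mm by 190 mm) begins 47 mm behind the grasp point.
Start: joints at [1.057, 0.342, 1.524, -0, 1.275, -0.146], TCP at [0.189, 0.49, 0.235] pointing down, gripper open.
Joint ranges: [-2.53, 2.53], [-0.77, 2.02], [0.04, 2.7], [-1, 4.14], [0.28, 2.66], [-3.11, 3.11]. Speed limits (rad/s): [2.57, 2.57, 3.14, 3.14, 3.14, 3.14].

## Interface

Orientations are given as [roll, pitch, yaw] about the fixed x, y, z axes, in that order (R = Rz(yaw) Ry(pitch) Rx(roll)).
In Python, from cell import robot gives the robot as it stands. The module is installed in compiled form; this text tells all that it offers.
- The arm moves only by the shell command python3 -m jog 'ROWS' [FORCE]. ROWS is JSON, a list that holds one entry, the list of rows, each a list of 5 numbers: the gripper's target within -1 to 1 (fully open at 1, half-way at 0, shut at -1), then the shift along the tool's x, y, z in m, then the turn about the tool's z in rad. A call has 1 to 5 rows; each row is the pose to reach, as a shift and turn from the pose commanded when the call began, along the tool's axes at that moment; what a row does not reach only later rows make up. A row lasts 1/12 s, in which the tool goes at most 41.7 mm and 7.16 degrees, less where a joint would pass 70% of its speed; a pose out of reach is approached as far as the arm can. A call with a gripper value outside its range is refused whole. The fingers move at their own pace and stop on an object; FORCE is the grip in N (left out, the last holds). Time passes only in rows, so rows that repeat a pose let the fingers close. It gives the time, the measured TCP pose, the force, the opening and the grip force at its end, in the units of the state.
- robot.observe(): the state, without advancing time (a new reading comes with each control period).
- robot.read_camera(name): name is "side" or "top" or "wrist"; returns the picture (384x512x3 uint8, red, green, blue); there is no depth.
- robot.camera_model(name): a dict with "camera_matrix" (3x3 intrinsics, pixels), "dist_coeffs" ([k1, k2, p1, p2, k3] as OpenCV has them; the pictures are not rectified), "position" and "attitude" of the camera in the world; the wrist camera has in their place "mount" (4x4, takes a point from camera to tool coordinates, whose origin is the TCP and whose axes are the flange's). Camera axes: x right, y down, z forward; pixel columns grow to the right and rows downward; lengths in m; the calibration is good to about 2 mm. A picture is of the moment at which its call begins: read the wrist's pose just before it. camera_model takes no time and is no camera call.
- robot.hand_in(): hands the job in; it is judged then, once.
The state is a dict: "time": time; "qpos": joint angles; "qvel": joint speeds; "joint_efforts": joint torques, N m; "tool_pos": TCP position; "tool_rot": TCP orientation; "contact_force": force on the tool from outside, world axes, zero at the start; "torque": the same for the moment, N m; "opening": finger opening in m; "grip_force": force on a finger pad.
Only numpy, scipy, OpenCV 4.12 (cv2) and the standard library are available. Lean on these libraries where they do the work, as an engineer would, in place of code of your own. Each camera call takes 0.05 s, during which the arm holds its last target. There are 200 camera calls.

## Working session

There is one attempt and no reset: what is moved stays moved. The work goes in short steps, Python scripts to look and compute and a shell command to move; the robot and the scene stay as the last step left them, time stands still between calls to the robot, and variables do not carry over. Pictures are saved under pics/ and viewed, at most 14 in all, crops included, and the job is handed in when it is done.

```bash
mkdir -p pics; cat > h.py <<'E'
import numpy as np, cv2
from cell import robot
from scipy.spatial.transform import Rotation as R
def save(name,fn):
    im=robot.read_camera(name); cv2.imwrite('pics/'+fn,im[:,:,::-1]); np.save('pics/'+fn[:-4]+'.npy',im); return im
E
python3 - <<'E'
from h import *
print(robot.observe())
for n in ("side","top","wrist"): print(n,robot.camera_model(n))
save("top","top0.png");save("side","side0.png")
E
```

```text
{'time': 0.0, 'qpos': array([ 1.05701952e+00,  3.42748067e-01,  1.52501335e+00,  2.37997198e-05,
        1.27538604e+00, -1.45994199e-01]), 'qvel': array([-3.73228822e-05, -2.50556880e-03,  8.09949842e-05,  2.19597078e-04,
        4.92210686e-04,  1.01373161e-03]), 'joint_efforts': array([-1.88103637e-03, -4.31244206e+01, -2.44224072e+01,  7.14351330e-02,
        5.60650940e-02, -1.35426849e-04]), 'tool_pos': array([0.18853904, 0.48956133, 0.23403308]), 'tool_rot': array([-3.14005771e+00, -2.48701849e-04,  2.77380290e+00]), 'contact_force': array([-0.33376444,  0.09517266,  0.14670802]), 'torque': array([ 0.02923762,  0.0323758 , -0.00281108]), 'grip_force': 0.0, 'opening': 0.09169024616018936}
side {'camera_matrix': array([[426.56172029,   0.        , 258.01212001],
       [  0.        , 426.56172029, 200.48447365],
       [  0.        ,   0.        ,   1.        ]]), 'dist_coeffs': array([-0.00749937,  0.        ,  0.        ,  0.        ,  0.        ]), 'position': array([ 0.13362106, -0.85727249,  0.6859667 ]), 'attitude': array([-2.18592032,  0.01910589, -0.40468438])}
top {'cam
[... 282 characters left out ...]
 0.00970496, 0.94640946]), 'attitude': array([-2.89960321, -0.00422861, -1.60378663])}
wrist {'camera_matrix': array([[325.52897433,   0.        , 263.00711815],
       [  0.        , 325.52897433, 190.38491694],
       [  0.        ,   0.        ,   1.        ]]), 'dist_coeffs': array([0.02275621, 0.        , 0.        , 0.        , 0.        ]), 'mount': array([[ 1.52553764e-04, -9.56409148e-01, -2.92029997e-01,
         7.85214251e-02],
       [ 9.99999715e-01, -6.98866338e-05,  7.51271919e-04,
        -3.31341853e-04],
       [-7.38932329e-04, -2.92030029e-01,  9.56408865e-01,
        -1.48995477e-01],
       [ 0.00000000e+00,  0.00000000e+00,  0.00000000e+00,
         1.00000000e+00]])}
```

View pics/top0.png

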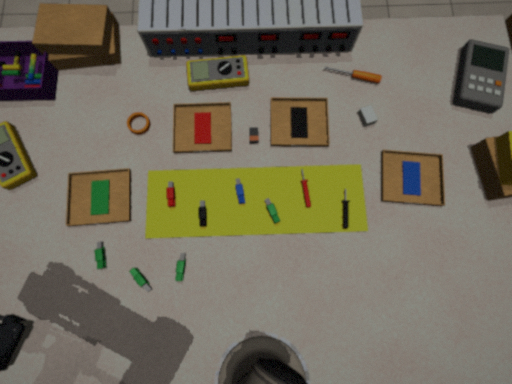

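View pics/side0.png

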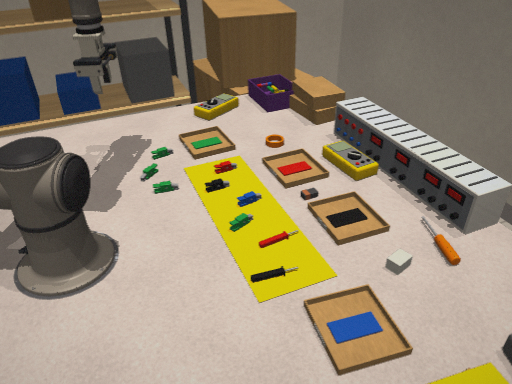

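The robot's right is the right of the top image. There are four green clips, at (272,211), (180,266), (140,278) and (100,255). The one at (272,211) lies farthest right and is the only one on the mat, so it should be the one meant. I'll measure everything and confirm this in a crop.

```bash
cat >> h.py <<'E'
def campose(name,obs=None):
    m=robot.camera_model(name)
    if name=="wrist":
        T=np.eye(4);T[:3,:3]=R.from_euler('xyz',obs['tool_rot']).as_matrix();T[:3,3]=obs['tool_pos']
        T=T@np.array(m['mount'])
    else:
        T=np.eye(4);T[:3,:3]=R.from_euler('xyz',m['attitude']).as_matrix();T[:3,3]=m['position']
    return m,T
def ray(name,uv,z,obs=None):
    m,T=campose(name,obs)
    p=cv2.undistortPoints(np.array(uv,float).reshape(-1,1,2),m['camera_matrix'],m['dist_coeffs']).reshape(-1,2)
    d=np.c_[p,np.ones(len(p))]@T[:3,:3].T; o=T[:3,3]
    return o+d*((z-o[2])/d[:,2])[:,None]
def masks(im):
    h,s,v=cv2.split(cv2.cvtColor(im,cv2.COLOR_RGB2HSV))
    return dict(red=((h<6)|(h>173))&(s>150)&(v>60),green=(h>45)&(h<85)&(s>120)&(v>40),blue=(h>100)&(h<130)&(s>120)&(v>40),black=(v<55))
def blobs(im,col,amin):
    mk=masks(im)[col].astype(np.uint8)
    cs,_=cv2.findContours(mk,cv2.RETR_EXTERNAL,cv2.CHAIN_APPROX_NONE)
    return [(c,cv2.minAreaRect(c)) for c in cs if cv2.contourArea(c)>=amin]
def measure(name,im,col,z,amin,obs=None):
    out=[]
    for c,r in blobs(im,col,amin):
        w=ray(name,c.reshape(-1,2),z,obs)[:,:2]
        (cx,cy),(a,b),an=cv2.minAreaRect((w*1000).astype(np.float32))
        if a<b: a,b,an=b,a,an+90
        an=(an+90)%180-90
        out.append((np.round(r[0],0).tolist(),[round(cx),round(cy)],round(a),round(b),round(an)))
    return out
E
python3 - <<'E'
from h import *
im=np.load('pics/top0.npy')
for c in("red","green","blue","black"):
    for o in measure("top",im,c,0.012,40):
        if 60<o[0][1]<300 and o[2]<130: print(c,*o)
cv2.imwrite('pics/crop.png',cv2.resize(im[140:300,60:370],None,fx=2.58,fy=2.58,interpolation=cv2.INTER_CUBIC)[:,:,::-1])
E
```

```text
red [170.0, 196.0] [469, 233] 48 16 1
red [306.0, 193.0] [467, -138] 69 9 7
red [202.0, 128.0] [670, 145] 91 43 0
green [138.0, 277.0] [260, 309] 52 19 40
green [180.0, 270.0] [273, 201] 46 18 -3
green [100.0, 257.0] [312, 410] 51 22 12
green [274.0, 213.0] [415, -47] 50 20 24
green [100.0, 197.0] [475, 424] 94 46 4
green [10.0, 72.0] [862, 713] 48 13 89
blue [240.0, 193.0] [473, 42] 52 16 10
blue [411.0, 178.0] [502, -432] 92 44 -8
blue [32.0, 78.0] [839, 645] 48 30 89
black [202.0, 216.0] [413, 145] 49 16 0
black [345.0, 214.0] [406, -240] 72 11 -5
black [6.0, 158.0] [593, 688] 46 35 8
black [298.0, 122.0] [677, -132] 90 44 -3
black [224.0, 68.0] [861, 81] 44 42 -2
```

View pics/crop.png

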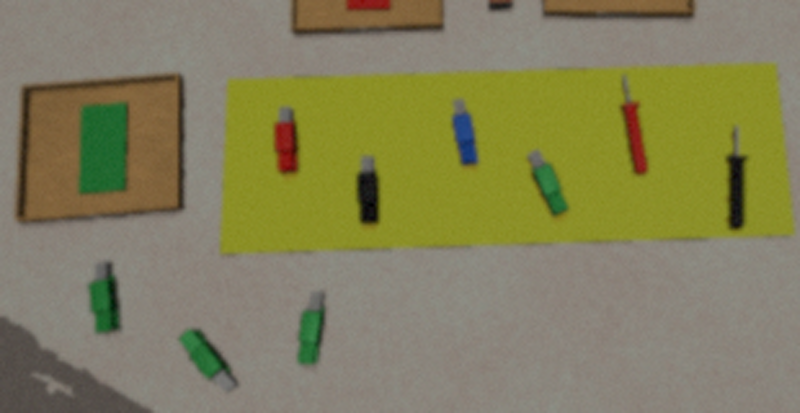

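Confirmed: the green clip at crop (548,185), top image (272,211), is the rightmost of the four and lies on the mat. All four clips' jaws point away from the robot, and each has a wide housing between its rear boot and its jaws. I'll start with red.

```bash
cat >> h.py <<'E'
def go(x,y,z,yaw):
    o=robot.observe(); Rm=R.from_euler('xyz',o['tool_rot']).as_matrix()
    d=np.array([x,y,z])-o['tool_pos']; t=-((yaw-o['tool_rot'][2]+np.pi/2)%np.pi-np.pi/2)
    print('t',round(o['time'],2),'tcp',o['tool_pos'].round(4),'yaw',o['tool_rot'][2].round(3),'SHIFT',(Rm.T@d).round(4),'TURN',round(t,3))
def look(fn,col,z=0.02,amin=150,view=False):
    o=robot.observe(); im=save("wrist",fn)
    for r in measure("wrist",im,col,z,amin,o): print(col,*r)
E
python3 -m jog '[[[0,-0.18,-0.07,0,-0.38],[0,-0.18,-0.07,0,-0.38],[0,-0.18,-0.07,0,-0.38],[0,-0.18,-0.07,0,-0.38],[0,-0.18,-0.07,0,-0.38]]]' 30
python3 - <<'E'
from h import *
im=np.load('pics/top0.npy')
for c in("red","green","blue","black"):
    for o in measure("top",im,c,0.007,40):
        if 80<o[2]<100: print(c,*o)
go(.479,.233,.11,3.15)
E
```

```text
time: 0.52
tool_pos: [0.3323, 0.3585, 0.2345]
tool_rot: [-3.141, -0.0, -3.126]
contact_force: [1.2, 0.5, 0.7]
opening: 0.0631
grip_force: 0.0
red [202.0, 128.0] [672, 146] 91 44 0
green [100.0, 197.0] [476, 426] 94 46 4
blue [411.0, 178.0] [503, -435] 92 44 -8
black [298.0, 122.0] [679, -132] 91 44 -3
black [488.0, 58.0] [871, -717] 95 75 72
t 0.52 tcp [0.3323 0.3585 0.2345] yaw -3.126 SHIFT [-0.1447 -0.1278  0.1245] TURN 0.008
```

```bash
python3 -m jog '[[[0,-0.145,-0.128,0,0],[0,-0.145,-0.128,0,0],[0,-0.145,-0.128,0,0],[0,-0.145,-0.128,0.03,0],[0,-0.145,-0.128,0.06,0]]]' 
python3 -m jog '[[[0,0,0,0.06,0],[0,0,0,0.06,0],[0,0,0,0.06,0]]]'
python3 - <<'E'
from h import *
go(.479,.233,.11,3.15)
look('w1.png','red')
E
```

```text
time: 0.93
tool_pos: [0.4782, 0.2359, 0.1866]
tool_rot: [3.14, 0.009, -3.132]
contact_force: [1.4, -0.2, 0.3]
opening: 0.0461
grip_force: 0.0
time: 1.18
tool_pos: [0.4705, 0.2361, 0.119]
tool_rot: [-3.139, -0.01, -3.131]
contact_force: [-0.6, -1.0, -0.7]
opening: 0.046
grip_force: 0.0
t 1.18 tcp [0.4705 0.2361 0.119 ] yaw -3.131 SHIFT [-0.0085 -0.0032  0.0089] TURN 0.002
```

View pics/w1.png

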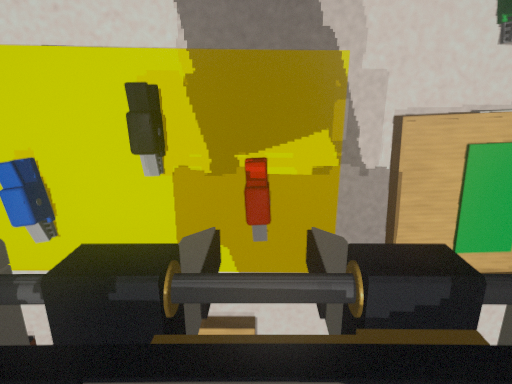

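The red clip's housing is at about (257,200), jaws down (+x), nearly straight under the TCP. My red mask missed it in the shadow, so I'll check its hue and loosen the mask.

```bash
sed -i 's/red=((h<6)|(h>173))&(s>150)&(v>60)/red=((h<10)|(h>170))\&(s>150)\&(v>50)/' h.py
python3 - <<'E'
from h import *
im=np.load('pics/w1.npy'); print(cv2.cvtColor(im,cv2.COLOR_RGB2HSV)[[170,205],[257,257]])
o=robot.observe()
for c in('red','black','blue'):print(c,measure('wrist',im,c,.02,300,o))
go(.479,.233,.11,3.15)
E
```

```text
[[  5 230 197]
 [  7 225 146]]
red [([257.0, 206.0], [483, 232], 32, 19, 3), ([256.0, 172.0], [455, 231], 22, 16, 4)]
black [([424.0, 289.0], [560, 380], 153, 91, -89), ([255.0, 314.0], [591, 231], 488, 147, -90), ([331.0, 255.0], [536, 286], 63, 30, 44), ([196.0, 256.0], [528, 180], 44, 43, -83)]
blue [([18.0, 192.0], [474, 41], 59, 27, -11)]
t 1.23 tcp [0.472  0.2371 0.1218] yaw -3.13 SHIFT [-0.007  -0.0042  0.0118] TURN 0.003
```

```bash
python3 -m jog '[[[0,-0.01,-0.005,0.01,-0.03],[0,-0.01,-0.005,0.04,-0.03],[0,-0.01,-0.005,0.07,-0.03],[0,-0.01,-0.005,0.07,-0.03],[0,-0.01,-0.005,0.07,-0.03]]]'
python3 - <<'E'
from h import *
go(.482,.232,.013,-3.10)
look('w2.png','red')
E
```

```text
time: 1.65
tool_pos: [0.4833, 0.2334, 0.0547]
tool_rot: [-3.142, -0.0, -3.099]
contact_force: [0.5, 0.8, 0.9]
opening: 0.0461
grip_force: 0.0
t 1.65 tcp [0.4833 0.2334 0.0547] yaw -3.099 SHIFT [ 0.0014 -0.0013  0.0417] TURN 0.001
red [259.0, 201.0] [469, 230] 56 19 4
```

View pics/w2.png

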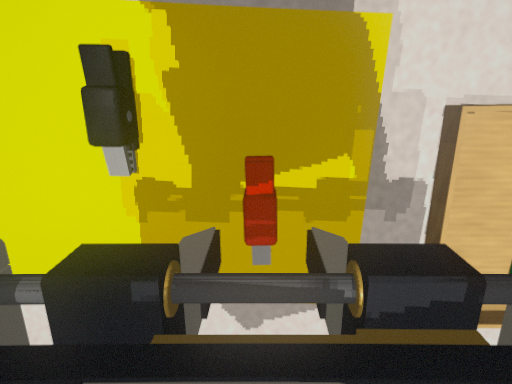

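The red clip is centred between the fingers, with its housing at (260,219). I'll descend, grip and lift.

```bash
python3 -m jog '[[[0,0.001,-0.003,0.03,0],[0,0.001,-0.003,0.041,0],[0,0.001,-0.003,0.0415,0],[-1,0.001,-0.003,0.0415,0],[-1,0.001,-0.003,0.0415,0]]]' 25
python3 -m jog '[[[-1,0,0,0,0],[-1,0,0,0,0],[-1,0,0,0,0]]]'
python3 -m jog '[[[-1,0,0,-0.02,0],[-1,0,0,-0.05,0],[-1,0,0,-0.07,0],[-1,0,0,-0.07,0]]]'
python3 - <<'E'
from h import *
go(.672,.146,.09,-3.1416)
E
```

```text
time: 2.12
tool_pos: [0.4834, 0.2304, 0.0139]
tool_rot: [3.141, 0.002, -3.099]
contact_force: [0.1, 0.6, -0.1]
opening: 0.0371
grip_force: 0.0
time: 2.37
tool_pos: [0.483, 0.2302, 0.0132]
tool_rot: [3.141, 0.002, -3.099]
contact_force: [-0.8, 0.9, 4.9]
opening: 0.0196
grip_force: 25.0
time: 2.7
tool_pos: [0.4849, 0.2307, 0.0866]
tool_rot: [3.14, 0.008, -3.099]
contact_force: [0.8, -0.4, -0.6]
opening: 0.0199
grip_force: 25.0
t 2.7 tcp [0.4849 0.2307 0.0866] yaw -3.099 SHIFT [-0.1834 -0.0926 -0.0022] TURN 0.042
```

Gripped: the opening is 19.6 mm, which is the clip's width. Next I'll carry it over the red pad and check from near.

```bash
python3 -m jog '[[[-1,-0.184,-0.093,0,0.04],[-1,-0.184,-0.093,0,0.04],[-1,-0.184,-0.093,0,0.04],[-1,-0.184,-0.093,0,0.04],[-1,-0.184,-0.093,0,0.04]]]'
python3 -m jog '[[[-1,0,0,0,0],[-1,0,0,0,0]]]'
python3 - <<'E'
from h import *
go(.672,.146,.018,-3.1416)
look('w3.png','red',0.007)
E
```

```text
time: 3.12
tool_pos: [0.6716, 0.1435, 0.0817]
tool_rot: [-3.142, -0.001, -3.14]
contact_force: [-0.0, 0.8, 0.5]
opening: 0.02
grip_force: 25.0
time: 3.28
tool_pos: [0.671, 0.1432, 0.0805]
tool_rot: [-3.141, -0.001, 3.141]
contact_force: [-0.2, -0.0, 0.0]
opening: 0.0202
grip_force: 25.0
t 3.28 tcp [0.671  0.1432 0.0805] yaw 3.141 SHIFT [-0.0011  0.0029  0.0625] TURN -0.0
red [268.0, 206.0] [675, 146] 102 48 0
```

View pics/w3.png

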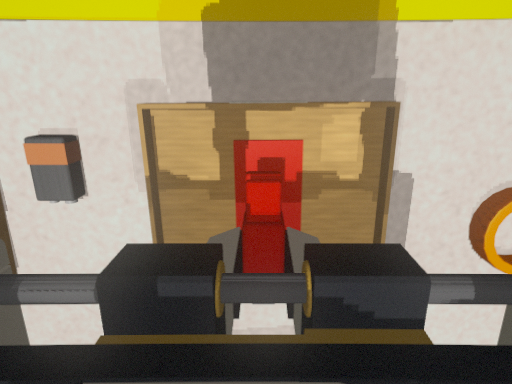

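The red pad's near edge is at row 139 and it spans columns 235–302. That puts its centre at about (672,146) mm, matching the top view. I'll lower and release.

```bash
python3 -m jog '[[[-1,-0.001,0.003,0.02,0],[-1,-0.001,0.003,0.045,0],[-1,-0.001,0.003,0.057,0],[-1,-0.001,0.003,0.06,0],[-1,-0.001,0.003,0.062,0]]]'
python3 -m jog '[[[-1,0,0,0,0],[-1,0,0,0,0]]]'
```

```text
time: 3.75
tool_pos: [0.6701, 0.1483, 0.0198]
tool_rot: [-3.142, -0.002, -3.139]
contact_force: [-0.6, -0.2, 0.7]
opening: 0.0199
grip_force: 25.0
time: 3.92
tool_pos: [0.6718, 0.1481, 0.0218]
tool_rot: [3.141, 0.002, -3.139]
contact_force: [0.6, -0.3, -0.3]
opening: 0.0197
grip_force: 25.0
```

```bash
python3 -m jog '[[[-1,0,-0.002,0.001,0],[-1,0,-0.002,0.002,0],[-1,0,-0.002,0.002,0]]]'; python3 -m jog '[[[-1,0,0,0.001,0],[-1,0,0,0.001,0]]]'
```

```text
time: 4.17
tool_pos: [0.6714, 0.1456, 0.0188]
tool_rot: [3.141, 0.001, -3.14]
contact_force: [-0.9, -0.3, 0.1]
opening: 0.0202
grip_force: 25.0
time: 4.33
tool_pos: [0.6715, 0.1457, 0.0183]
tool_rot: [3.142, 0.001, -3.139]
contact_force: [-1.2, -1.3, 3.9]
opening: 0.0197
grip_force: 25.0
```

Contact shows at 3.9 N. I'll release, lift and go to black at about (423,145) mm.

```bash
python3 -m jog '[[[0,0,0,0,0],[0,0,0,0,0],[0,0,0,-0.02,0],[0,0,0,-0.05,0],[0,0,0,-0.08,0]]]'
python3 -m jog '[[[0,0.2,0,0,0],[0,0.2,0,0,0],[0,0.2,0,0,0],[0,0.2,0,0,0],[0,0.2,0,0,0]]]'
python3 -m jog '[[[0,0.05,0,0,0],[0,0.05,0,0,0],[0,0.05,0,0.02,0],[0,0.05,0,0.02,0]]]'
python3 - <<'E'
from h import *
save("side","s1.png")
go(.423,.145,.055,3.1416)
look('w4.png','black',0.028)
look('w4.png','red',0.007)
E
```

```text
time: 4.75
tool_pos: [0.6704, 0.1457, 0.0968]
tool_rot: [-3.141, -0.003, -3.139]
contact_force: [0.7, 0.1, 1.1]
opening: 0.0448
grip_force: 0.0
time: 5.17
tool_pos: [0.4678, 0.1452, 0.0971]
tool_rot: [-3.142, -0.002, -3.139]
contact_force: [0.8, 0.5, 0.5]
opening: 0.0461
grip_force: 0.0
time: 5.5
tool_pos: [0.4195, 0.1451, 0.0759]
tool_rot: [-3.141, -0.003, -3.139]
contact_force: [0.3, -0.4, 0.1]
opening: 0.0459
grip_force: 0.0
t 5.55 tcp [0.4204 0.1451 0.0767] yaw -3.139 SHIFT [-0.0026 -0.0001  0.0217] TURN 0.002
black [17.0, 280.0] [467, -23] 24 10 90
black [426.0, 289.0] [475, 259] 117 72 -90
black [256.0, 314.0] [498, 140] 386 116 90
black [330.0, 254.0] [447, 190] 34 33 -2
black [205.0, 268.0] [458, 105] 55 25 -42
black [262.0, 199.0] [409, 144] 53 19 1
```

View pics/w4.png

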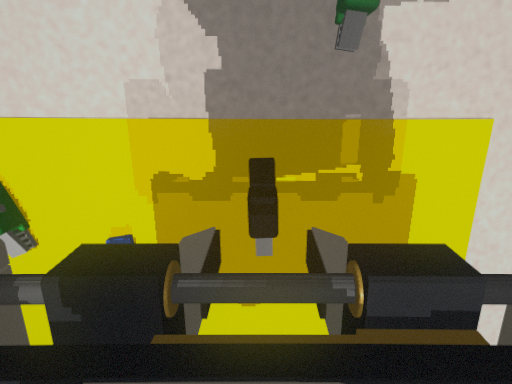

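The black clip's housing is at (262,212), straight, with its centre at about (420,144) mm, right under the TCP. Descend and grip.

```bash
python3 -m jog '[[[0,0,-0.001,0.03,0],[0,0,-0.001,0.053,0],[0,0,-0.001,0.0615,0],[0,0,-0.001,0.0635,0],[0,0,-0.001,0.0635,0]]]'
python3 -m jog '[[[-1,0,0,0,0],[-1,0,0,0,0],[-1,0,0,0,0],[-1,0,0,0,0],[-1,0,0,0,0]]]'
```

```text
time: 6.07
tool_pos: [0.4216, 0.1442, 0.0139]
tool_rot: [3.142, -0.001, -3.14]
contact_force: [0.0, 0.5, 0.1]
opening: 0.0461
grip_force: 0.0
time: 6.48
tool_pos: [0.4216, 0.1443, 0.0144]
tool_rot: [3.141, 0.001, -3.139]
contact_force: [-0.6, -1.0, 4.3]
opening: 0.0193
grip_force: 24.9
```

```bash
python3 -m jog '[[[-1,0,0,-0.02,0],[-1,0,0,-0.05,0],[-1,0,0,-0.08,0],[-1,-0.02,-0.03,-0.08,0],[-1,-0.04,-0.06,-0.08,0]]]'
python3 -m jog '[[[-1,-0.13,-0.13,0,0.05],[-1,-0.13,-0.13,0,0.05],[-1,-0.13,-0.13,0,0.05],[-1,-0.13,-0.13,0,0.05],[-1,-0.13,-0.13,0,0.05]]]'
python3 -m jog '[[[-1,-0.083,-0.093,0,0],[-1,-0.083,-0.093,0,0],[-1,-0.083,-0.093,0,0],[-1,-0.083,-0.093,0,0]]]'
python3 - <<'E'
from h import *
go(.679,-.132,.0192,3.09)
save('wrist','w5.png')
E
```

```text
time: 6.9
tool_pos: [0.4623, 0.0848, 0.096]
tool_rot: [3.141, 0.004, -3.135]
contact_force: [0.2, 1.5, -0.9]
opening: 0.0195
grip_force: 24.9
time: 7.32
tool_pos: [0.5949, -0.0496, 0.0941]
tool_rot: [-3.14, 0.003, 3.091]
contact_force: [-0.0, 0.4, -0.8]
opening: 0.0198
grip_force: 24.9
time: 7.65
tool_pos: [0.6734, -0.149, 0.0932]
tool_rot: [-3.139, 0.004, 3.089]
contact_force: [-1.8, 0.4, 0.0]
opening: 0.02
grip_force: 24.9
t 7.65 tcp [ 0.6734 -0.149   0.0932] yaw 3.089 SHIFT [-0.0044  0.0175  0.0739] TURN -0.001
```

View pics/w5.png

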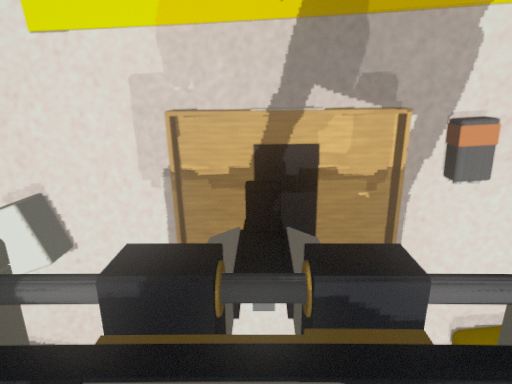

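The black pad spans columns 254–319 with its near edge at row 143. That puts it right of the clip, as computed (17 mm).

```bash
python3 -m jog '[[[-1,-0.004,0.0175,0.02,0],[-1,-0.004,0.0175,0.045,0],[-1,-0.004,0.0175,0.067,0],[-1,-0.004,0.0175,0.0715,0],[-1,-0.004,0.0175,0.0725,0]]]'
python3 - <<'E'
from h import *
o=dict(tool_pos=np.array([.6734,-.149,.0932]),tool_rot=np.array([-3.139,.004,3.089]))
print(ray('wrist',[286,143],.007,o)); go(.679,-.132,.019,3.09)
E
```

```text
time: 8.12
tool_pos: [0.6735, -0.1236, 0.0202]
tool_rot: [3.14, -0.003, 3.095]
contact_force: [0.0, -0.2, -1.6]
opening: 0.02
grip_force: 25.0
[[ 0.63201578 -0.13074916  0.007     ]]
t 8.12 tcp [ 0.6735 -0.1236  0.0202] yaw 3.095 SHIFT [-0.0059 -0.0081  0.0012] TURN 0.005
```

```bash
python3 -m jog '[[[-1,-0.005,-0.008,0,0],[-1,-0.005,-0.008,0,0],[-1,-0.005,-0.008,0.001,0],[-1,-0.005,-0.008,0.0015,0],[-1,-0.005,-0.008,0.0015,0]]]'
```

```text
time: 8.53
tool_pos: [0.6795, -0.1333, 0.0201]
tool_rot: [3.142, 0.0, 3.094]
contact_force: [0.1, -0.4, -0.6]
opening: 0.0199
grip_force: 25.0
```

```bash
python3 -m jog '[[[-1,0,0,0.001,0],[-1,0,0,0.001,0],[-1,0,0,0.001,0]]]';  python3 -m jog '[[[-1,0,0,0.001,0],[-1,0,0,0.001,0],[-1,0,0,0.001,0]]]'
```

```text
time: 8.78
tool_pos: [0.6797, -0.1332, 0.0193]
tool_rot: [-3.142, 0.001, 3.094]
contact_force: [-0.3, -0.4, 2.3]
opening: 0.0198
grip_force: 25.0
time: 9.03
tool_pos: [0.6798, -0.1332, 0.0191]
tool_rot: [-3.141, 0.001, 3.094]
contact_force: [-2.2, 0.1, 7.4]
opening: 0.0197
grip_force: 25.0
```

```bash
python3 -m jog '[[[0,0,0,0,0],[0,0,0,0,0],[0,0,0,-0.02,0],[0,0,0,-0.05,0],[0,0,0,-0.08,0]]]'
python3 -m jog '[[[0,0.14,0.12,0,0],[0,0.14,0.12,0,0],[0,0.14,0.12,0,0],[0,0.14,0.12,0,0],[0,0.14,0.12,0,0]]]'
python3 -m jog '[[[0,0.065,0.047,0,-0.22],[0,0.065,0.047,0,-0.22],[0,0.065,0.047,0.02,-0.22],[0,0.065,0.047,0.02,-0.22],[0,0.065,0.047,0.02,-0.22]]]'
python3 - <<'E'
from h import *
go(.483,.044,.014,-2.97)
look('w6.png','blue',0.028)
E
```

```text
time: 9.45
tool_pos: [0.6786, -0.1329, 0.097]
tool_rot: [3.141, -0.003, 3.094]
contact_force: [0.4, 0.4, 0.5]
opening: 0.0449
grip_force: 0.0
time: 9.87
tool_pos: [0.541, -0.0035, 0.0973]
tool_rot: [3.14, -0.004, 3.095]
contact_force: [0.7, 0.4, -0.2]
opening: 0.0461
grip_force: 0.0
time: 10.28
tool_pos: [0.4828, 0.0434, 0.0776]
tool_rot: [3.141, -0.001, -2.969]
contact_force: [-0.7, -0.3, 0.8]
opening: 0.0461
grip_force: 0.0
t 10.28 tcp [0.4828 0.0434 0.0776] yaw -2.969 SHIFT [-0.0004  0.0005  0.0636] TURN 0.001
blue [264.0, 212.0] [480, 43] 29 18 10
blue [266.0, 178.0] [456, 41] 14 12 11
```

View pics/w6.png

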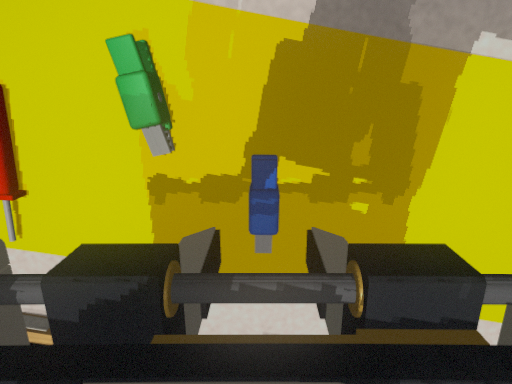

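The blue housing is at (264,212), with its centre at (481,43) mm and yaw 10°. It is aligned between the fingers, so I'll descend, grip and lift.

```bash
python3 -m jog '[[[0,0.001,0,0.03,0],[0,0.001,0,0.053,0],[0,0.001,0,0.0615,0],[0,0.001,0,0.064,0],[0,0.001,0,0.064,0]]]'
python3 -m jog '[[[-1,0,0,0,0],[-1,0,0,0,0],[-1,0,0,0,0],[-1,0,0,0,0],[-1,0,0,0,0]]]'
python3 -m jog '[[[-1,0,0,-0.02,0],[-1,0,0,-0.05,0],[-1,0,0,-0.08,0],[-1,0,0,-0.08,0]]]'
python3 - <<'E'
from h import *
go(.503,-.435,.09,3.1416-.14)
E
```

```text
time: 10.75
tool_pos: [0.4824, 0.0428, 0.0138]
tool_rot: [3.141, -0.0, -2.97]
contact_force: [0.6, -0.3, -0.6]
opening: 0.0458
grip_force: 0.0
time: 11.17
tool_pos: [0.4822, 0.0432, 0.0145]
tool_rot: [-3.141, 0.001, -2.969]
contact_force: [-0.2, 0.3, 3.5]
opening: 0.0201
grip_force: 25.0
time: 11.5
tool_pos: [0.4848, 0.0431, 0.0988]
tool_rot: [-3.14, 0.009, -2.969]
contact_force: [1.6, -0.0, -0.8]
opening: 0.0198
grip_force: 25.0
t 11.5 tcp [0.4848 0.0431 0.0988] yaw -2.969 SHIFT [ 0.0642 -0.4742  0.0092] TURN 0.312
```

```bash
python3 -m jog '[[[-1,0.027,-0.2,0,0],[-1,0.027,-0.2,0,0],[-1,0.027,-0.2,0,0],[-1,0.027,-0.2,0,0],[-1,0.027,-0.2,0,0]]]'
python3 -m jog '[[[-1,0.027,-0.2,0,0],[-1,0.027,-0.2,0,0],[-1,0.027,-0.2,0,0],[-1,0.027,-0.2,0,0],[-1,0.027,-0.2,0,0]]]'
python3 -m jog '[[[-1,0.01,-0.074,0,0.31],[-1,0.01,-0.074,0,0.31],[-1,0.01,-0.074,0,0.31],[-1,0.01,-0.074,0,0.31],[-1,0.01,-0.074,0,0.31]]]'
python3 -m jog '[[[-1,0,0,0,0],[-1,0,0,0,0]]]'
python3 - <<'E'
from h import *
go(.503,-.435,.0195,3.1416-.14)
o=robot.observe(); im=save('wrist','w7.png'); m=masks(im)['blue'].astype(np.uint8); m[235:]=0
cs=[c for c in cv2.findContours(m,cv2.RETR_EXTERNAL,cv2.CHAIN_APPROX_NONE)[0] if cv2.contourArea(c)>300]
for c in cs:
    x,y,w,h=cv2.boundingRect(c); print(x,y,w,h, ray('wrist',[x+w/2,y],.007,o)[0].round(4))
E
```

```text
time: 11.92
tool_pos: [0.4891, -0.1609, 0.0936]
tool_rot: [-3.141, 0.0, -2.97]
contact_force: [1.0, 0.3, -0.6]
opening: 0.0197
grip_force: 25.0
time: 12.33
tool_pos: [0.4965, -0.3629, 0.0933]
tool_rot: [-3.141, -0.0, -2.97]
contact_force: [0.6, -0.7, -0.3]
opening: 0.0199
grip_force: 25.0
time: 12.75
tool_pos: [0.4994, -0.4342, 0.0928]
tool_rot: [3.14, -0.001, 3.005]
contact_force: [0.1, -0.3, 0.7]
opening: 0.0201
grip_force: 25.0
time: 12.92
tool_pos: [0.5002, -0.4334, 0.0938]
tool_rot: [3.141, -0.0, 3.007]
contact_force: [0.2, 0.1, -1.2]
opening: 0.0199
grip_force: 25.0
t 12.92 tcp [ 0.5002 -0.4334  0.0938] yaw 3.007 SHIFT [-0.003  -0.0012  0.0743] TURN 0.005
228 141 65 94 [ 0.4564 -0.4295  0.007 ]
```

View pics/w7.png

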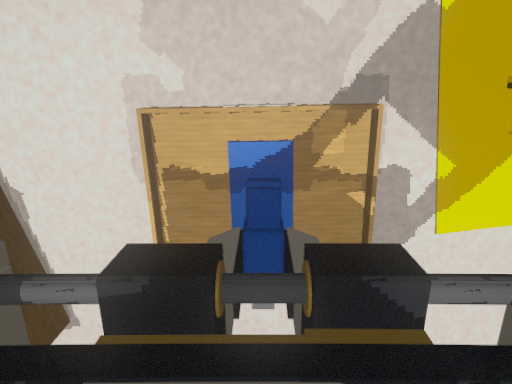

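The blue pad spans columns 228–293 with its near edge at row 141. Its centre works out to (504,-436) mm, agreeing with the top view. Lower.

```bash
python3 -m jog '[[[-1,-0.003,-0.002,0.02,0],[-1,-0.003,-0.002,0.045,0],[-1,-0.003,-0.002,0.067,0],[-1,-0.003,-0.002,0.0725,0],[-1,-0.003,-0.002,0.0735,0]]]'
python3 -m jog '[[[-1,0,0,0,0],[-1,0,0,0,0],[-1,0,0,0.001,0],[-1,0,0,0.001,0]]]'
```

```text
time: 13.38
tool_pos: [0.5024, -0.4359, 0.0198]
tool_rot: [3.14, -0.002, 3.005]
contact_force: [0.7, -0.5, -0.7]
opening: 0.0201
grip_force: 25.0
time: 13.72
tool_pos: [0.5029, -0.4372, 0.0197]
tool_rot: [-3.141, 0.001, 3.004]
contact_force: [0.1, -0.9, -0.9]
opening: 0.0197
grip_force: 25.0
```

```bash
python3 -m jog '[[[-1,0,0,0.001,0],[-1,0,0,0.001,0],[-1,0,0,0.001,0]]]';  python3 -m jog '[[[-1,0,0,0.0005,0],[-1,0,0,0.0005,0],[-1,0,0,0.0005,0]]]'
```

```text
time: 13.97
tool_pos: [0.5029, -0.4373, 0.0191]
tool_rot: [-3.141, 0.001, 3.004]
contact_force: [-0.3, 0.9, 4.8]
opening: 0.0193
grip_force: 25.0
time: 14.22
tool_pos: [0.5029, -0.4373, 0.0191]
tool_rot: [-3.141, 0.001, 3.004]
contact_force: [-1.5, 2.1, 7.1]
opening: 0.0198
grip_force: 25.0
```

```bash
python3 -m jog '[[[0,0,0,0,0],[0,0,0,0,0],[0,0,0,-0.02,0],[0,0,0,-0.05,0],[0,0,0,-0.08,0]]]'
python3 -m jog '[[[0,0.065,0.185,0,0],[0,0.065,0.185,0,0],[0,0.065,0.185,0,0],[0,0.065,0.185,0,0],[0,0.065,0.185,0,0]]]'
python3 -m jog '[[[0,0.067,0.194,0,-0.56],[0,0.067,0.194,0,-0.56],[0,0.067,0.194,0,-0.56],[0,0.067,0.194,0,-0.56],[0,0.067,0.194,0.0,-0.56]]]'
python3 -m jog '[[[0,0,0,0.02,0],[0,0,0,0.02,0]]]'
python3 - <<'E'
from h import *
go(.424,-.043,.014,-2.72)
look('w8.png','green',0.028)
E
```

```text
time: 14.63
tool_pos: [0.5019, -0.4365, 0.0971]
tool_rot: [3.139, -0.003, 3.004]
contact_force: [0.3, -0.9, 0.3]
opening: 0.0456
grip_force: 0.0
time: 15.05
tool_pos: [0.4622, -0.2417, 0.0975]
tool_rot: [3.14, -0.002, 3.004]
contact_force: [-0.2, 0.6, -0.7]
opening: 0.0456
grip_force: 0.0
time: 15.47
tool_pos: [0.423, -0.0417, 0.0978]
tool_rot: [3.141, 0.0, -2.713]
contact_force: [1.2, 0.7, -0.4]
opening: 0.0458
grip_force: 0.0
time: 15.63
tool_pos: [0.4222, -0.0414, 0.0762]
tool_rot: [3.139, -0.003, -2.716]
contact_force: [-0.7, -0.4, -0.1]
opening: 0.046
grip_force: 0.0
t 15.63 tcp [ 0.4222 -0.0414  0.0762] yaw -2.716 SHIFT [-0.0012 -0.0023  0.0622] TURN 0.004
green [261.0, 199.0] [412, -48] 53 19 22
```

View pics/w8.png

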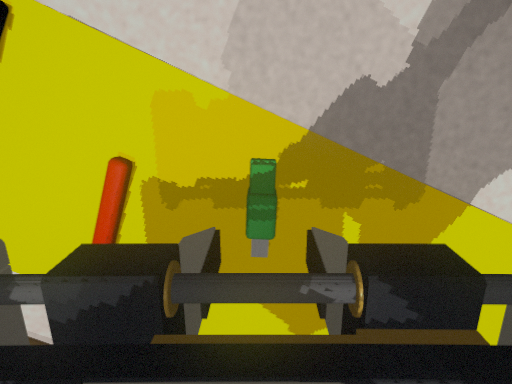

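The green clip is aligned, with its housing at (261,215). The red probe at (118,160) is well clear of the half-open fingers. Descend, grip and lift.

```bash
python3 -m jog '[[[0,0.001,-0.002,0.03,0],[0,0.001,-0.002,0.052,0],[0,0.001,-0.002,0.06,0],[0,0.001,-0.002,0.0625,0],[0,0.001,-0.002,0.0625,0]]]'
python3 -m jog '[[[-1,0,0,0,0],[-1,0,0,0,0],[-1,0,0,0,0],[-1,0,0,0,0],[-1,0,0,0,0]]]'
python3 -m jog '[[[-1,0,0,-0.02,0],[-1,0,0,-0.05,0],[-1,0,0,-0.08,0],[-1,0,0,-0.08,0]]]'
python3 - <<'E'
from h import *
go(.476,.426,.09,-3.1416+.07)
E
```

```text
time: 16.1
tool_pos: [0.4241, -0.0466, 0.0154]
tool_rot: [3.141, -0.0, -2.721]
contact_force: [-0.2, -1.1, 0.1]
opening: 0.0461
grip_force: 0.0
time: 16.52
tool_pos: [0.4241, -0.0459, 0.0159]
tool_rot: [-3.141, 0.001, -2.719]
contact_force: [-0.7, 1.2, 4.6]
opening: 0.02
grip_force: 25.0
time: 16.85
tool_pos: [0.4266, -0.0465, 0.0998]
tool_rot: [-3.136, 0.007, -2.719]
contact_force: [0.8, -0.8, 0.2]
opening: 0.0198
grip_force: 25.0
t 16.85 tcp [ 0.4266 -0.0465  0.0998] yaw -2.719 SHIFT [-0.2388  0.4108  0.009 ] TURN 0.353
```

```bash
python3 -m jog '[[[-1,-0.1,0.172,0,0],[-1,-0.1,0.172,0,0],[-1,-0.1,0.172,0,0],[-1,-0.1,0.172,0,0],[-1,-0.1,0.172,0,0]]]'
python3 -m jog '[[[-1,-0.1,0.172,0,0],[-1,-0.1,0.172,0,0],[-1,-0.1,0.172,0,0],[-1,-0.1,0.172,0,0],[-1,-0.1,0.172,0,0]]]'
python3 -m jog '[[[-1,-0.039,0.067,0,0.35],[-1,-0.039,0.067,0,0.35],[-1,-0.039,0.067,0,0.35],[-1,-0.039,0.067,0,0.35],[-1,-0.039,0.067,0,0.35]]]'
python3 -m jog '[[[-1,0,0,0,0],[-1,0,0,0,0]]]'
python3 - <<'E'
from h import *
go(.476,.426,.0207,-3.1416+.07)
o=robot.observe(); im=save('wrist','w9.png'); m=masks(im)['green'].astype(np.uint8); m[235:]=0
cs=[c for c in cv2.findContours(m,cv2.RETR_EXTERNAL,cv2.CHAIN_APPROX_NONE)[0] if cv2.contourArea(c)>300]
for c in cs:
    x,y,w,h=cv2.boundingRect(c); print(x,y,w,h, ray('wrist',[x+w/2,y],.007,o)[0].round(4))
E
```

```text
time: 17.27
tool_pos: [0.4443, 0.1547, 0.0952]
tool_rot: [3.141, 0.0, -2.719]
contact_force: [0.2, -1.4, -0.5]
opening: 0.0198
grip_force: 25.0
time: 17.68
tool_pos: [0.4648, 0.3531, 0.0949]
tool_rot: [3.141, 0.0, -2.718]
contact_force: [1.4, -1.0, -0.3]
opening: 0.0198
grip_force: 25.0
time: 18.1
tool_pos: [0.4728, 0.4266, 0.0944]
tool_rot: [-3.14, -0.001, -3.066]
contact_force: [0.9, -0.1, -1.6]
opening: 0.0197
grip_force: 25.0
time: 18.27
tool_pos: [0.4736, 0.4258, 0.0953]
tool_rot: [-3.141, -0.0, -3.069]
contact_force: [-0.0, -0.3, -0.2]
opening: 0.0198
grip_force: 25.0
t 18.27 tcp [0.4736 0.4258 0.0953] yaw -3.069 SHIFT [-0.0024  0.      0.0746] TURN 0.003
233 139 65 96 [0.4283 0.4239 0.007 ]
```

View pics/w9.png

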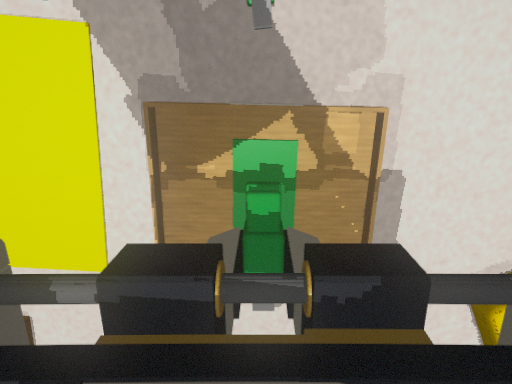

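The green pad spans columns 233–298 with its near edge at row 139. Its centre is about (476,427) mm, again matching. Lower.

```bash
python3 -m jog '[[[-1,-0.003,0,0.02,0],[-1,-0.003,0,0.045,0],[-1,-0.003,0,0.067,0],[-1,-0.003,0,0.073,0],[-1,-0.003,0,0.074,0]]]'
python3 -m jog '[[[-1,0,0,0.001,0],[-1,0,0,0.001,0],[-1,0,0,0.001,0]]]'
python3 -m jog '[[[-1,0,0,0.0005,0],[-1,0,0,0.0005,0],[-1,0,0,0.0005,0]]]'
```

```text
time: 18.73
tool_pos: [0.4761, 0.4261, 0.021]
tool_rot: [-3.14, -0.002, -3.069]
contact_force: [-0.3, -0.5, -0.8]
opening: 0.0196
grip_force: 25.0
time: 18.98
tool_pos: [0.4768, 0.4273, 0.0211]
tool_rot: [3.141, 0.001, -3.069]
contact_force: [-0.1, -0.6, -1.4]
opening: 0.02
grip_force: 25.0
time: 19.23
tool_pos: [0.4768, 0.4274, 0.0204]
tool_rot: [3.141, 0.001, -3.069]
contact_force: [0.4, -0.3, 2.6]
opening: 0.0201
grip_force: 25.0
```

```bash
python3 -m jog '[[[0,0,0,0,0],[0,0,0,0,0],[0,0,0,-0.02,0],[0,0,0,-0.06,0],[0,0,0,-0.1,0]]]'
python3 -m jog '[[[0,0.16,0,-0.1,0],[0,0.16,0,-0.1,0],[0,0.16,0,-0.1,0],[0,0.16,0,-0.1,0],[0,0.16,0,-0.1,0]]]'
python3 -m jog '[[[0,0.05,0,0,0],[0,0.05,0,0,0],[0,0.05,0,0,0],[0,0.05,0,0,0]]]'
python3 - <<'E'
from h import *
im=save("top","top1.png")
for c in("red","green","blue","black"):
    for o in measure("top",im,c,0.012,30):
        if 60<o[0][1]<300 and o[2]<130: print(c,*o)
t=lambda x,y:cv2.resize(im[y-33:y+33,x-44:x+44],(400,300),interpolation=cv2.INTER_CUBIC)
cv2.imwrite('pics/final.png',np.vstack([np.hstack([t(202,128),t(299,122)]),np.hstack([t(412,178),t(100,197)])])[:,:,::-1])
E
```

```text
time: 19.65
tool_pos: [0.4753, 0.4265, 0.1193]
tool_rot: [-3.139, -0.004, -3.069]
contact_force: [1.1, 0.8, 0.1]
opening: 0.0449
grip_force: 0.0
time: 20.07
tool_pos: [0.3138, 0.4157, 0.2224]
tool_rot: [3.14, 0.001, -3.068]
contact_force: [-0.4, 0.7, 0.7]
opening: 0.0462
grip_force: 0.0
time: 20.4
tool_pos: [0.2671, 0.4123, 0.2201]
tool_rot: [3.141, 0.001, -3.068]
contact_force: [1.1, -0.2, -0.3]
opening: 0.0458
grip_force: 0.0
red [306.0, 193.0] [468, -138] 74 11 6
red [202.0, 128.0] [670, 145] 97 48 0
green [138.0, 277.0] [260, 309] 52 19 39
green [180.0, 270.0] [273, 201] 46 18 -3
green [100.0, 258.0] [311, 411] 50 20 20
green [100.0, 197.0] [475, 424] 94 46 4
green [10.0, 72.0] [862, 713] 48 13 89
blue [411.0, 178.0] [502, -432] 92 44 -8
blue [32.0, 78.0] [839, 645] 48 30 89
black [11.0, 276.0] [279, 633] 116 55 8
black [103.0, 255.0] [318, 403] 70 13 7
black [345.0, 214.0] [406, -240] 72 11 -5
black [6.0, 158.0] [593, 688] 46 35 8
black [298.0, 122.0] [677, -132] 90 44 -3
black [224.0, 68.0] [861, 79] 44 39 -1
```

View pics/final.png

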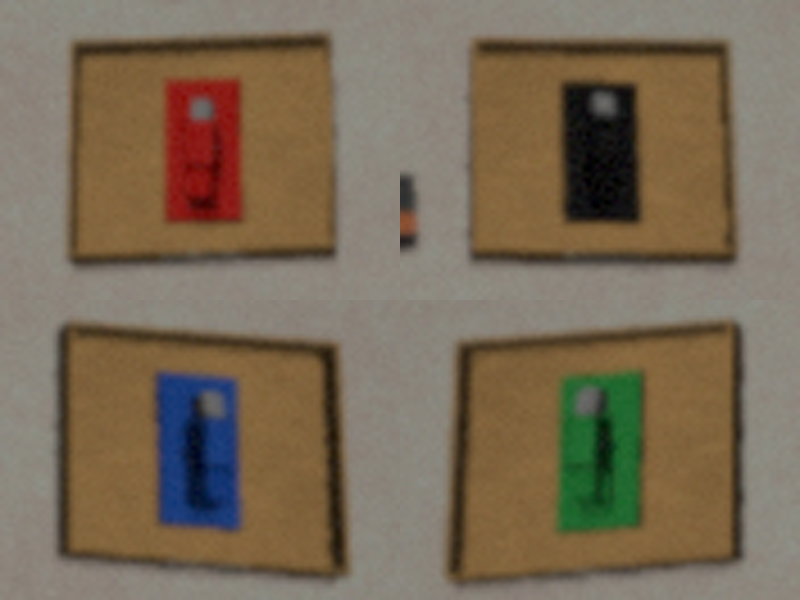

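In the enlarged top view all four clips lie upright on their own pads, roughly centred and lengthwise; the blue and green ones lean outward only by parallax. The probes are within about 1 mm of their starts.

```bash
python3 -c "
from cell import robot
print(robot.hand_in())"
```

```text
the job is handed in; nothing more can be done
None
```

I set all four clips base down and lengthwise on their own colour's pads, left both probes in place, and handed the job in at about 20 s; no verdict came back.

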